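# Load two jars into the checking carousel

## Task

Set the green-lidded jar upright into the empty nest of the wheel at the yellow loading tongue and let go of it. Turn the wheel by one click, clockwise seen from above, with its black knob, so that this jar comes to the checker, let go of the knob, then set the orange-lidded jar upright into the empty nest that has arrived at the yellow tongue. Last, let go and press the green button on the checker; do not drop or tip any jar, do not turn the wheel further or backwards, do not press the red button, and leave the white-lidded jars in their nests and the other things on the bench alone.

Things in the scene. Friction and masses are not known exactly. Their poses are not given: they have to be found in the camera images.
- green_jar: A closed rigid jar standing upright, white body with a green lid and a green band: 56 mm in diameter (straight side from the bottom up to 80 mm), 100 mm tall with the lid (54 mm in diameter, fixed on). About 0.2 kg. Origin at the centre of its underside, z up.
- orange_jar: A closed rigid jar standing upright, white body with an orange lid and an orange band: 56 mm in diameter (straight side from the bottom up to 80 mm), 100 mm tall with the lid (54 mm in diameter, fixed on). About 0.2 kg. Origin at the centre of its underside, z up.
- carousel: Fixed grey base of the carousel, 280 mm across. Origin on the wheel's axis at bench level, z up; the yellow loading tongue points along its -x. The wheel on it is an aluminium disc 310 mm across with six nests, their centres 115 mm from the axis and 60 degrees apart, floors 42 mm above the bench; a steel post at its middle, 28 mm thick up to 72 mm above the bench and 12 mm above that, carries the knob.
- checker (a point): Centre of the top of the checker, 130 mm above the bench: a white box 90 mm deep (radially), 160 mm wide, beside the wheel, 217 mm from its axis, 60 degrees clockwise (from above) of the yellow tongue; its dark window faces the wheel. x points away from the wheel's axis.
- load_mark (a point): Point on the top of the yellow loading tongue, 175 mm from the wheel's axis, 18 mm above the bench. The nest nearest it is at the loading place.
- nest0 (a point): Centre of the floor of a nest, the one that is empty at the yellow loading tongue at the start: the green-lidded jar goes here. Turns with the wheel, z up. A blue octagonal cup open at the top, 63 mm across the flats inside, walls 5 mm thick and 24 mm high above this point; a seated jar's underside is level with it, 3.5 mm to spare all round.
- nest1 (a point): Centre of the floor of a nest, empty, next anticlockwise (from above) of nest0; one clockwise click brings it to the tongue: for the orange-lidded jar. Turns with the wheel, z up. A blue octagonal cup open at the top, 63 mm across the flats inside, walls 5 mm thick and 24 mm high above this point; a seated jar's underside is level with it, 3.5 mm to spare all round.
- nest4 (a point): Centre of the floor of a nest, holding white_jar_b throughout. Turns with the wheel, z up. A blue octagonal cup open at the top, 63 mm across the flats inside, walls 5 mm thick and 24 mm high above this point; a seated jar's underside is level with it, 3.5 mm to spare all round.
- nest5 (a point): Centre of the floor of a nest, at the checker at the start, holding white_jar_a throughout. Turns with the wheel, z up. A blue octagonal cup open at the top, 63 mm across the flats inside, walls 5 mm thick and 24 mm high above this point; a seated jar's underside is level with it, 3.5 mm to spare all round.
- knob_grip (a point): Centre of the wheel's knob, on the wheel's axis, 125 mm above the bench: a black upright bar 14 mm thick (along this point's x axis), 70 mm long (along its y axis) and 32 mm high (109 to 141 mm above the bench). It is rigid with the wheel and turns with it; at the start its x axis is parallel to the base's.
- rotor (a joint): Turn of the wheel in rad, 0 at the start, growing clockwise seen from above. It turns endlessly; a spring roller pulls it into a click every 60 degrees (1.047 rad), so released within about 25 degrees of a click it swings into that click. Leaving a click takes about 0.4 N m, halfway between clicks almost nothing, plus 0.35 N m per rad/s of damping.
- start_button (a joint): Travel of the green button in m: 0 up, 0.006 fully down; it springs back. Fully down takes 5 N. It has to go down by at least 4 mm.
- start_button_top (a point): Centre of the top of the green start button, 32 mm in diameter, pressed straight down; about 152 mm above the bench, on the top of the checker at its end nearest the yellow tongue.
- stop_button (a joint): Travel of the red button in m, 0 up. It is not to be pressed.
- stop_button_top (a point): Centre of the top of the red stop button, same size as the green one, 72 mm from it, at the other end of the checker's top.
- white_jar_a: A closed rigid jar standing upright, white body with a white lid and a grey band: 56 mm in diameter (straight side from the bottom up to 80 mm), 100 mm tall with the lid (54 mm in diameter, fixed on). About 0.2 kg. Origin at the centre of its underside, z up. It stands in nest5 and rides with the wheel.
- white_jar_b: A closed rigid jar standing upright, white body with a white lid and a grey band: 56 mm in diameter (straight side from the bottom up to 80 mm), 100 mm tall with the lid (54 mm in diameter, fixed on). About 0.2 kg. Origin at the centre of its underside, z up. It stands in nest4 and rides with the wheel.
- squeeze_bottle: Bystander: yellow bottle with a red cap, 60 mm in diameter, 170 mm tall, standing. Origin at the centre of its underside.
- steel_bowl: Bystander: steel bowl, 140 mm across, 60 mm tall. Origin at the centre of its underside.
- spatula: Bystander: spatula lying on the bench, about 250 mm long along its x axis.

How it is judged (in metres and radians):
On the way, in this order (a step that is already met when the one before it is completed fails the run):
1. the green-lidded jar stands seated in nest0 at the tongue, let go, the wheel still at its first click (horizontal distance between green_jar and nest0 below 0.007 m and z of green_jar in the frame of nest0 between -0.004 and 0.004 m and angle between green_jar's own z axis and vertical below 0.12 rad and contact force between the fingers and green_jar below 0.1 N and linear speed of green_jar below 0.03 m/s and value of joint rotor between -0.07 and 0.07 rad), for 0.2 s.
2. the wheel has been turned one click clockwise and let go, resting in the click with the green-lidded jar in nest0 (value of joint rotor between 0.9772 and 1.1172 rad and velocity of joint rotor between -0.1 and 0.1 rad/s and contact force between the fingers and rotor below 0.1 N and horizontal distance between green_jar and nest0 below 0.007 m and z of green_jar in the frame of nest0 between -0.004 and 0.004 m and angle between green_jar's own z axis and vertical below 0.12 rad), for 0.2 s.
3. the orange-lidded jar stands seated in nest1, now at the tongue, let go (horizontal distance between orange_jar and nest1 below 0.007 m and z of orange_jar in the frame of nest1 between -0.004 and 0.004 m and angle between orange_jar's own z axis and vertical below 0.12 rad and contact force between the fingers and orange_jar below 0.1 N and linear speed of orange_jar below 0.03 m/s and value of joint rotor between 0.9772 and 1.1172 rad), for 0.2 s.
4. the green button is pressed down at least 4 mm (value of joint start_button above 0.004 m), for 0.02 s.
At the end, for the whole second after the job is handed in: Green jar in nest0, orange in nest1, white ones in nest5 and nest4: each within 7 mm of its nest's centre, 4 mm of its floor, upright within 0.12 rad; green and orange jars released and at rest; wheel within 0.07 rad of one click clockwise; green button up again (under 2 mm) (all of step 3 and horizontal distance between green_jar and nest0 below 0.007 m and z of green_jar in the frame of nest0 between -0.004 and 0.004 m and angle between each of green_jar, white_jar_a, white_jar_b's own z axis and vertical below 0.12 rad and horizontal distance between white_jar_a and nest5 below 0.007 m and z of white_jar_a in the frame of nest5 between -0.004 and 0.004 m and horizontal distance between white_jar_b and nest4 below 0.007 m and z of white_jar_b in the frame of nest4 between -0.004 and 0.004 m and contact force between the fingers and green_jar below 0.1 N and linear speed of green_jar below 0.03 m/s and value of joint start_button below 0.002 m); the robot touches nothing.
It fails at once if the wheel is turned more than 1.5 clicks clockwise or half a click backwards (value of joint rotor above 1.57 rad or value of joint rotor below -0.5 rad).
It fails at once if the red button is pressed more than 2 mm (value of joint stop_button above 0.002 m).
It fails at once if a jar is tipped more than 0.5 rad, or a white-lidded jar lifted more than 20 mm from its nest (angle between any of green_jar, orange_jar, white_jar_a, white_jar_b's own z axis and vertical above 0.5 rad or z of white_jar_a in the frame of nest5 above 0.02 m or z of white_jar_b in the frame of nest4 above 0.02 m).
It fails at once if a jar is dropped (falls free faster than 0.7 m/s, a drop of about 25 mm) ((linear speed of green_jar above 0.7 m/s and contact force between the fingers and green_jar below 0.1 N) or (linear speed of orange_jar above 0.7 m/s and contact force between the fingers and orange_jar below 0.1 N) or (linear speed of white_jar_a above 0.7 m/s and contact force between the fingers and white_jar_a below 0.1 N) or (linear speed of white_jar_b above 0.7 m/s and contact force between the fingers and white_jar_b below 0.1 N)).
It fails at once if the bottle, bowl or spatula is moved more than 30 mm (distance of any of squeeze_bottle, steel_bowl, spatula from where it was at the start of the episode above 0.03 m).
It also fails if it takes over 72 s, if anything falls off the work surface, if the arm or the gripper's body presses on something with over 40 N, if the wrist force passes 120 N, or if a joint passes its speed limit or range.

## Robot

A 6-joint arm with a two-finger parallel gripper is mounted at the origin on the work surface. World frame = base frame: x ahead of the robot, y to its left, z up, the work surface at z = 0. Lengths are in mm, angles in rad, forces in N, time in s.
With the tool pointing down it reaches from about 275 to 1000 mm from the base axis. Payload 8.4 kg.
Tool frame: the origin (TCP) lies on the centre line of the jaws, within the pads' length; the fingertips stand 25 mm ahead of it and the grasp point (between the pads) lies 6 mm ahead of it; z points along the fingers, x is the direction in which the jaws open and shut, and the axes are right-handed (so a half turn about z gives the same grasp; the last joint's range is limited). The gripper opens to 85 mm and grips with 20 to 120 N. Pads are 22 mm wide; open, the fingers measure 114 mm over their backs; the gripper's body (76 mm by 85 mm) begins 54 mm behind the grasp point. The pads swing forward as they close: fully open they stand 13 mm farther back than shut.
Start: joints at [-1.11, 0.353, 1.633, -0, 1.155, -0.002], TCP at [279.034, -559.257, 224.681] pointing down, gripper open.
Joint ranges: [-2.63, 2.63], [-0.92, 2.1], [0.06, 2.66], [-1.3, 4.44], [0, 2.69], [-3.02, 3.02]. Speed limits (rad/s): [2.22, 2.22, 2.79, 3.14, 3.14, 3.14].

## Interface

Orientations are given as [roll, pitch, yaw] about the fixed x, y, z axes, in that order (R = Rz(yaw) Ry(pitch) Rx(roll)).
In Python, from rig import r gives the robot as it stands. The module is installed in compiled form; this text tells all that it offers.
- The arm moves only by the tool jog_arm, never from a script. Its argument "deltas" is a list of rows, each an object with "gripper": the gripper command: -1 is fully open, 1 is shut, values between are in proportion; "translation": the shift along the world's x, y, z in units of 10 cm (1.0 is 10 cm), a list of three; "dr": the turn, a rotation vector about the world's x, y, z in units of pi/2 rad (1.0 is pi/2 rad), a list of three. In form: [{"gripper": gripper, "translation": [x, y, z], "dr": [wx, wy, wz]}, ...]. A call has 1 to 12 rows; each row shifts and turns the commanded pose from where the row before left it; what a row does not reach is not made up. A row lasts 1/12 s, in which the tool goes at most 41.7 mm and 7.16 degrees, less where a joint would pass 70% of its speed; a pose out of reach is approached as far as the arm can. A call with a number of a shift or a turn outside -1 to 1 is refused whole. A call with a gripper value outside its range is refused whole. The fingers move at their own pace and stop on an object; "squeeze" is the grip in N (left out, the last holds). Time passes only in rows, so rows that do not move let the fingers close. It gives the time, the measured TCP pose, the force and the opening at its end, in the units of the state.
- r.sense(): the state, without advancing time (a new reading comes with each control period).
- r.grab_frame(name): name is "side" or "top"; returns the picture (400x640x3 uint8, blue, green, red); there is no depth.
- r.calibration(name): a dict with "mtx" (3x3 intrinsics, pixels), "k1" (the pictures are not rectified: a ray, as slopes to the right and down, at radius r is drawn at 1 + k1 r^2 times it, then the intrinsics apply), "world_from_camera" (4x4, takes a point from camera to world coordinates). Camera axes: x right, y down, z forward; pixel columns grow to the right and rows downward; lengths in mm; the calibration is good to about 2 mm. A picture is of the moment at which its call begins. calibration takes no time and is no camera call.
- r.sign_off(): hands the job in, once; it reports no verdict.
The state is a dict: "clock": time; "qpos": joint angles; "qvel": joint speeds; "joint_efforts": joint torques, N m; "eef_pos": TCP position; "tcp_rot": TCP orientation; "contact_force": force on the tool from outside, world axes, zero at the start; "wrist_torque": the same for the moment, N m; "opening": opening from 0.0 (shut) to 1.0 (fully open).
Only numpy, scipy, OpenCV 4.12 (cv2) and the standard library are available. Lean on these libraries where they do the work, as an engineer would, in place of code of your own. Each camera call takes 0.05 s, during which the arm holds its last target. There are 200 camera calls.

## Working session

There is one attempt and no reset: what is moved stays moved. The work goes in short steps, Python scripts to look and compute and a tool call to move; the robot and the scene stay as the last step left them, time stands still between calls to the robot, and variables do not carry over. Pictures are saved under pics/ and viewed, about 8 in all and at most 12, crops included, and the job is handed in when it is done.

Besides the shell and the picture viewer there is one more tool, called by a JSON object that holds its "api" and its "payload", one argument or row to a line. jog_arm: Moves the arm, as the interface text tells. Shifts and turns lie within -1 to 1; 1 stands for 10 cm of shift or pi/2 rad of turn. Its arguments: {"type":"object","properties":{"deltas":{"type":"array"},"squeeze":{"type":"number"}},"required":["deltas"]}

```bash
mkdir -p pics
python3 - <<'E'
from rig import r
import cv2,numpy as np
for n in("side","top"):
    cv2.imwrite(f"pics/{n}0.png",r.grab_frame(n)); c=r.calibration(n); print(n,np.round(c["mtx"],1).tolist(),c["k1"],np.round(c["world_from_camera"],3).tolist())
print(r.sense())
E
```

```text
side [[454.5, 0.0, 319.2], [0.0, 454.5, 198.8], [0.0, 0.0, 1.0]] -0.036549502426205104 [[0.999, -0.029, 0.018, 567.009], [-0.032, -0.607, 0.794, -1351.74], [-0.012, -0.794, -0.608, 1036.003], [0.0, 0.0, 0.0, 1.0]]
top [[517.7, 0.0, 321.6], [0.0, 517.7, 199.6], [0.0, 0.0, 1.0]] -0.017059453644717008 [[-0.015, -0.991, 0.132, 375.616], [-1.0, 0.015, 0.006, -120.83], [-0.008, -0.132, -0.991, 1747.877], [0.0, 0.0, 0.0, 1.0]]
{'clock': 0.1, 'qpos': array([-1.11036860e+00,  3.53587589e-01,  1.63407855e+00,  4.20121540e-05,
        1.15517187e+00, -2.42219753e-03]), 'qvel': array([ 0.00054059, -0.00016208, -0.00198468, -0.00077814,  0.00094538,
       -0.00082029]), 'joint_efforts': array([-3.41020705e-04, -6.06359482e+01, -3.42818999e+01, -6.34817911e-05,
        3.89581648e-03, -8.81283654e-06]), 'eef_pos': array([ 278.86758301, -558.84781319,  224.02327697]), 'tcp_rot': array([-3.14155122e+00,  1.24525974e-03, -1.10796337e+00]), 'contact_force': array([-0.48888451,  0.71370891, -0.27560479]), 'wrist_torque': array([-0.00404483, -0.00128682,  0.00968525]), 'opening': 0.9993278463957386}
```

View pics/top0.png

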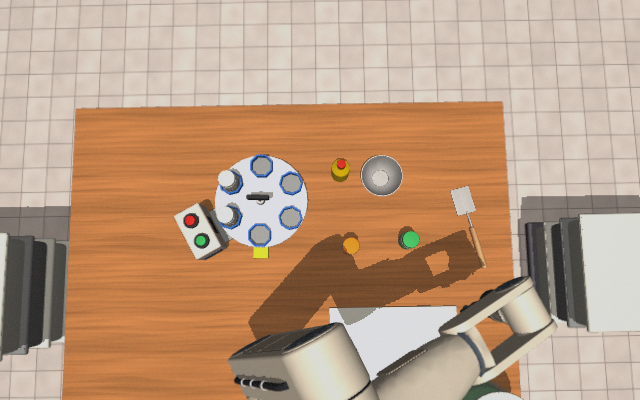

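View pics/side0.png

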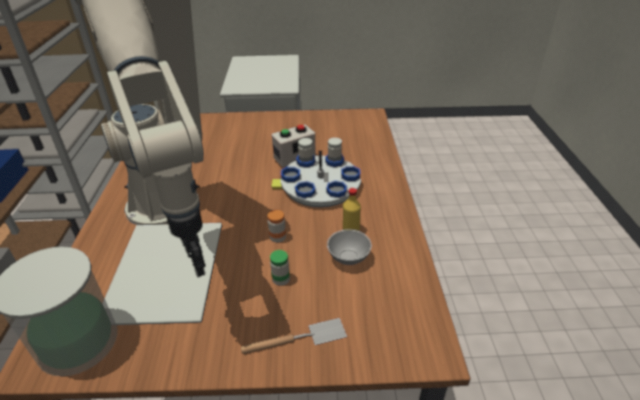

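```bash
cat > h.py <<'E'
from rig import r
import cv2,numpy as np
def ray(n,uv):
    c=r.calibration(n);K=np.array(c["mtx"]);T=np.array(c["world_from_camera"])
    uv=np.atleast_2d(uv).astype(float)
    # small k1: fixed-point inversion of x*(1+k1 r^2)
    d=(uv-K[:2,2])/[K[0,0],K[1,1]];x=d.copy()
    for _ in range(10): x=d/(1+c["k1"]*(x**2).sum(1,keepdims=True))
    return T[:3,3],np.c_[x,np.ones(len(x))]@T[:3,:3].T
def plane(n,uv,z):
    o,d=ray(n,uv); return (o+d*((z-o[2])/d[:,2:]))[:,:2]
def tri(a,b):
    (o1,d1),(o2,d2)=ray("top",a),ray("side",b);d1,d2=d1[0],d2[0]
    s=np.linalg.lstsq(np.c_[d1,-d2],o2-o1,rcond=None)[0];p,q=o1+s[0]*d1,o2+s[1]*d2
    return (p+q)/2,np.linalg.norm(p-q)
H=dict(green=((45,100,50),(80,255,255)),orange=((8,160,90),(19,255,255)),yellow=((25,150,100),(32,255,255)),blue=((100,120,40),(125,255,255)),red=((0,170,80),(5,255,255)))
def blobs(im,col,roi,amin=15):
    x0,y0,x1,y1=roi;m=cv2.inRange(cv2.cvtColor(im[y0:y1,x0:x1],cv2.COLOR_BGR2HSV),*map(np.array,H[col]))
    cs=cv2.findContours(m,cv2.RETR_EXTERNAL,cv2.CHAIN_APPROX_NONE)[0];out=[]
    for c in cs:
        M=cv2.moments(c)
        if M["m00"]>amin: out.append((round(M["m10"]/M["m00"]+x0,2),round(M["m01"]/M["m00"]+y0,2),M["m00"]))
    return sorted(out,key=lambda b:-b[2])
E
python3 - <<'E'
from h import *
t,s=cv2.imread("pics/top0.png"),cv2.imread("pics/side0.png")
for n,im,rois in(("top",t,dict(green=(170,150,440,270),orange=(335,230,365,260),yellow=(240,240,280,265),red=(170,150,250,270),blue=(205,145,315,250))),("side",s,dict(green=(260,120,310,285),orange=(260,200,295,240),yellow=(262,170,290,195),red=(290,120,310,140),blue=(275,150,365,205)))):
    for c,ro in rois.items():
        for b in blobs(im,c,ro):
            z=dict(green=90,orange=90,yellow=18,red=152,blue=54)[c]
            print(n,c,b,z,plane(n,b[:2],z).round(1).tolist(),"152:",plane(n,b[:2],150).round(1).tolist() if c in("green","red") else "")
# disc
g=cv2.cvtColor(t,cv2.COLOR_BGR2HSV);m=((g[...,1]<60)&(g[...,2]>150)).astype(np.uint8);mm=np.zeros_like(m);mm[145:255,222:315]=m[145:255,222:315]
c=max(cv2.findContours(mm,cv2.RETR_EXTERNAL,cv2.CHAIN_APPROX_NONE)[0],key=cv2.contourArea)[:,0]
P=plane("top",c,38)
for _ in range(6):
    A=np.c_[2*P,np.ones(len(P))];x=np.linalg.lstsq(A,(P**2).sum(1),rcond=None)[0];R=np.sqrt(x[2]+x[:2]@x[:2])
    e=abs(np.linalg.norm(P-x[:2],axis=1)-R);P=P[e<max(2,1.5*np.median(e))]
print("disc",x[:2],R,len(P))
cv2.imwrite("pics/crops0.png",np.hstack([cv2.resize(t[140:265,170:320],None,fx=3,fy=3,interpolation=cv2.INTER_CUBIC)[:375],cv2.resize(s[115:215,255:370],None,fx=3,fy=3.75,interpolation=cv2.INTER_CUBIC)]))
E
```

```text
top green (410.32, 238.87, 201.0) 90 [[465.1, -393.4]] 152: [[461.8, -383.5]]
top green (200.41, 240.21, 73.5) 90 [[470.8, 278.8]] 152: [[467.4, 264.4]]
top orange (353.62, 244.03, 434.5) 90 [[451.4, -211.8]] 152: 
top yellow (260.65, 252.37, 125.5) 18 [[431.6, 94.3]] 152: 
top red (189.72, 219.82, 68.5) 152 [[530.9, 298.2]] 152: [[531.1, 298.7]]
top blue (259.01, 234.56, 386.5) 54 [[488.6, 95.2]] 152: 
top blue (289.96, 217.43, 376.5) 54 [[543.4, -6.6]] 152: 
top blue (261.03, 165.51, 374.0) 54 [[718.7, 88.8]] 152: 
top blue (290.61, 182.87, 369.0) 54 [[658.5, -9.5]] 152: 
top blue (234.44, 187.04, 45.5) 54 [[647.4, 177.1]] 152: 
top blue (234.46, 220.37, 44.0) 54 [[536.4, 176.2]] 152: 
side green (278.53, 256.97, 179.5) 90 [[466.9, -391.6]] 152: [[473.2, -452.5]]
side green (284.42, 131.68, 19.0) 90 [[462.8, 360.7]] 152: [[469.4, 252.1]]
side green (280.31, 277.83, 18.0) 90 [[475.0, -474.4]] 152: [[480.8, -530.1]]
side orange (275.44, 215.46, 134.0) 90 [[449.4, -199.0]] 152: 
side blue (336.32, 188.85, 179.5) 54 [[661.0, -12.3]] 152: 
side blue (304.62, 189.38, 177.5) 54 [[545.1, -10.0]] 152: 
side blue (289.96, 174.13, 159.0) 54 [[489.6, 91.7]] 152: 
side blue (350.22, 173.41, 149.0) 54 [[720.4, 85.0]] 152: 
side blue (305.01, 162.51, 48.0) 54 [[547.9, 170.6]] 152: 
side blue (334.33, 162.41, 44.0) 54 [[664.2, 165.4]] 152: 
disc [600.11204712  80.98163224] 143.0727409299214 74
```

View pics/crops0.png

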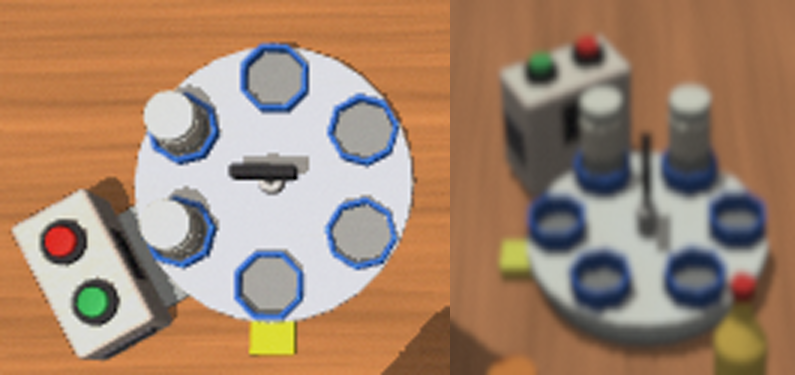

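Crops: the nest rings, the knob bar along world y, and the checker's green button (tongue side) and red button are all clear. Both views agree to about 3 mm. The wheel centre is about (604, 91), nest0 about (489, 94) and the green jar about (466, -392).

{"api": "jog_arm", "payload": {
  "deltas": [
    {"gripper": -1,"translation": [0.187,0.166,0],"dr": [0,0,0.0688]},
    {"gripper": -1,"translation": [0.187,0.166,0],"dr": [0,0,0.0688]},
    {"gripper": -1,"translation": [0.187,0.166,0],"dr": [0,0,0.0688]},
    {"gripper": -1,"translation": [0.187,0.166,0],"dr": [0,0,0.0688]},
    {"gripper": -1,"translation": [0.187,0.166,0],"dr": [0,0,0.0688]},
    {"gripper": -1,"translation": [0.187,0.166,0],"dr": [0,0,0.0688]},
    {"gripper": -1,"translation": [0.187,0.166,0],"dr": [0,0,0.0688]},
    {"gripper": -1,"translation": [0.187,0.166,0],"dr": [0,0,0.0688]},
    {"gripper": -1,"translation": [0.187,0.166,0],"dr": [0,0,0.0688]},
    {"gripper": -1,"translation": [0.187,0.166,0],"dr": [0,0,0.0688]},
    {"gripper": -1,"translation": [0,0,0],"dr": [0,0,0]},
    {"gripper": -1,"translation": [0,0,0],"dr": [0,0,0]}
  ],
  "squeeze": 40
}}

```text
clock: 1.1
eef_pos: [466.6, -392.4, 224.3]
tcp_rot: [-3.141, 0.001, -0.026]
contact_force: [0.4, 0.1, 0.6]
opening: 0.999
```

Run:
```python
from h import *
H["orange"]=((8,200,170),(16,255,255))
t0,s0=cv2.imread("pics/top0.png"),cv2.imread("pics/side0.png")
for p in ((351,245),(345,230),(352,258)): print(cv2.cvtColor(t0[p[1]:p[1]+1,p[0]:p[0]+1],cv2.COLOR_BGR2HSV))
t,s=r.grab_frame("top"),r.grab_frame("side")
cv2.imwrite("pics/t1.png",t);cv2.imwrite("pics/s1.png",s)
for im in(t0,t): print(blobs(im,"orange",(335,230,365,260)))
for im in(s0,s): print(blobs(im,"orange",(260,200,295,240)))
q=r.sense();print(q["eef_pos"],q["tcp_rot"])
cv2.imwrite("pics/c1.png",np.hstack([cv2.resize(t[215:295,320:440],None,fx=3.3,fy=3.3),cv2.resize(s[195:290,240:340],None,fx=3.3,fy=2.78)]) if 0 else cv2.resize(s[150:290,230:350],None,fx=4,fy=4))
```

```text
[[[ 18 201 222]]]
[[[ 13 163 193]]]
[[[ 13 155 128]]]
[]
[(350.95, 245.53, 154.5)]
[]
[]
[ 465.49462754 -393.45613034  224.4005711 ] [-3.14149970e+00  7.40097944e-04 -2.88274613e-02]
```

View pics/c1.png

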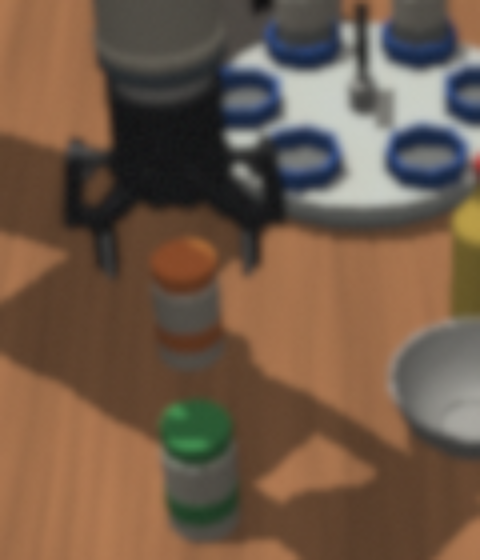

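The side crop shows the open jaws hanging over the green jar (lid at about pixel (279, 257)), with nothing in the way. I descend and grip.

{"api": "jog_arm", "payload": {
  "deltas": [
    {"gripper": -1,"translation": [0,0,-0.25],"dr": [0,0,0]},
    {"gripper": -1,"translation": [0,0,-0.25],"dr": [0,0,0]},
    {"gripper": -1,"translation": [0,0,-0.25],"dr": [0,0,0]},
    {"gripper": -1,"translation": [0,0,-0.25],"dr": [0,0,0]},
    {"gripper": -1,"translation": [0,0,-0.25],"dr": [0,0,0]},
    {"gripper": -1,"translation": [0,0,-0.2],"dr": [0,0,0]},
    {"gripper": -1,"translation": [0,0,-0.11],"dr": [0,0,0]},
    {"gripper": 1,"translation": [0,0,0],"dr": [0,0,0]},
    {"gripper": 1,"translation": [0,0,0],"dr": [0,0,0]},
    {"gripper": 1,"translation": [0,0,0],"dr": [0,0,0]},
    {"gripper": 1,"translation": [0,0,0],"dr": [0,0,0]},
    {"gripper": 1,"translation": [0,0,0],"dr": [0,0,0]}
  ],
  "squeeze": 40
}}

```text
clock: 2.2
eef_pos: [466.6, -394.0, 70.1]
tcp_rot: [3.14, -0.002, -0.028]
contact_force: [-1.2, -0.6, 2.2]
opening: 0.619
```

{"api": "jog_arm", "payload": {
  "deltas": [
    {"gripper": 1,"translation": [0,0,0],"dr": [0,0,0]},
    {"gripper": 1,"translation": [0,0,0],"dr": [0,0,0]},
    {"gripper": 1,"translation": [0,0,0.1],"dr": [0,0,0]},
    {"gripper": 1,"translation": [0,0,0.2],"dr": [0,0,0]},
    {"gripper": 1,"translation": [0,0,0.2],"dr": [0,0,0]},
    {"gripper": 1,"translation": [0,0,0.2],"dr": [0,0,0]},
    {"gripper": 1,"translation": [0,0,0.2],"dr": [0,0,0]},
    {"gripper": 1,"translation": [0,0,0.2],"dr": [0,0,0]},
    {"gripper": 1,"translation": [0,0,0.2],"dr": [0,0,0]},
    {"gripper": 1,"translation": [0,0,0.1],"dr": [0,0,0]},
    {"gripper": 1,"translation": [0,0,0],"dr": [0,0,0]}
  ]
}}

```text
clock: 3.12
eef_pos: [467.1, -394.0, 211.6]
tcp_rot: [3.139, -0.004, -0.027]
contact_force: [-0.1, -0.4, -1.8]
opening: 0.619
```

{"api": "jog_arm", "payload": {
  "deltas": [
    {"gripper": 1,"translation": [0.02,0.15,0],"dr": [0,0,0]},
    {"gripper": 1,"translation": [0.02,0.3,0],"dr": [0,0,0]},
    {"gripper": 1,"translation": [0.02,0.4,0],"dr": [0,0,0]},
    {"gripper": 1,"translation": [0.02,0.4,0],"dr": [0,0,0]},
    {"gripper": 1,"translation": [0.02,0.4,0],"dr": [0,0,0]},
    {"gripper": 1,"translation": [0.02,0.4,0],"dr": [0,0,0]},
    {"gripper": 1,"translation": [0.02,0.4,0],"dr": [0,0,0]},
    {"gripper": 1,"translation": [0.02,0.4,0],"dr": [0,0,0]},
    {"gripper": 1,"translation": [0.02,0.4,0],"dr": [0,0,0]},
    {"gripper": 1,"translation": [0.02,0.4,0],"dr": [0,0,0]},
    {"gripper": 1,"translation": [0.02,0.4,0],"dr": [0,0,0]},
    {"gripper": 1,"translation": [0.01,0.35,0],"dr": [0,0,0]}
  ]
}}

```text
clock: 4.12
eef_pos: [487.4, 49.6, 207.4]
tcp_rot: [-3.141, 0.002, -0.027]
contact_force: [0.2, 0.6, -1.9]
opening: 0.615
```

{"api": "jog_arm", "payload": {
  "deltas": [
    {"gripper": 1,"translation": [0,0.3,0],"dr": [0,0,0]},
    {"gripper": 1,"translation": [0,0.17,0],"dr": [0,0,0]},
    {"gripper": 1,"translation": [0,0,-0.1],"dr": [0,0,0]},
    {"gripper": 1,"translation": [0,0,-0.2],"dr": [0,0,0]},
    {"gripper": 1,"translation": [0,0,-0.2],"dr": [0,0,0]},
    {"gripper": 1,"translation": [0,0,-0.1],"dr": [0,0,0]},
    {"gripper": 1,"translation": [0,0,0],"dr": [0,0,0]},
    {"gripper": 1,"translation": [0,0,0],"dr": [0,0,0]},
    {"gripper": 1,"translation": [0,0,0],"dr": [0,0,0]}
  ]
}}

```text
clock: 4.87
eef_pos: [489.3, 93.5, 149.1]
tcp_rot: [-3.142, -0.0, -0.028]
contact_force: [-0.7, -0.1, -2.3]
opening: 0.617
```

Run:
```python
from h import *
t,s=r.grab_frame("top"),r.grab_frame("side")
cv2.imwrite("pics/t2.png",t);cv2.imwrite("pics/s2.png",s)
q=r.sense();print(q["eef_pos"],q["tcp_rot"])
print(blobs(t,"green",(210,200,320,270)),blobs(s,"green",(265,120,330,200)))
cv2.imwrite("pics/c2.png",np.hstack([cv2.resize(t[150:270,180:310],None,fx=3,fy=4,interpolation=cv2.INTER_CUBIC),cv2.resize(s[100:220,250:350],None,fx=4,fy=4,interpolation=cv2.INTER_CUBIC)]))
print("orange",plane("top",(350.95,245.53),90))
```

```text
[489.72172029  93.65429671 149.58273577] [-3.14126089e+00 -1.55446658e-03 -2.76864234e-02]
[] [(288.55, 147.83, 84.5)]
orange [[ 446.73505932 -203.17929797]]
```

View pics/c2.png

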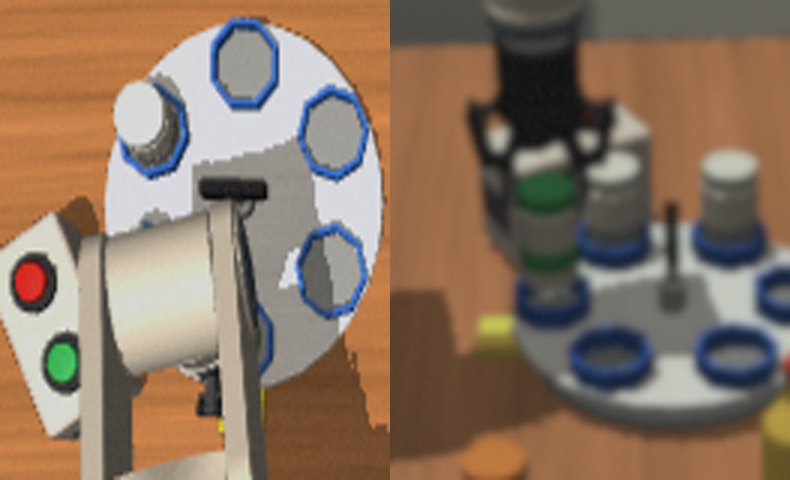

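Side crop: the green jar hangs upright just above nest0, with its lid at about pixel (289, 148). The arm covers the top view. Next I compare the jar with the nest in the side view.

Run:
```python
from h import *
s0,s=cv2.imread("pics/side0.png"),cv2.imread("pics/s2.png")
H["green"]=((45,80,25),(85,255,255))
for im,ro,z in((s0,(260,240,300,285),0),(s,(270,130,310,180),81)):
    for b in blobs(im,"green",ro,8):
        zz=z+(90 if b is blobs else 0)
        print(b,[plane("side",b[:2],z+k).round(1).tolist() for k in (90,20)])
# band/lid extents per row in columns
for im,r0,r1 in((s0,245,285),(s,138,172)):
    g=cv2.cvtColor(im,cv2.COLOR_BGR2HSV)
    m=cv2.inRange(g,np.array(H["green"][0]),np.array(H["green"][1]))
    print([(v,int(np.where(m[v,262:315])[0].min()+262),int(np.where(m[v,262:315])[0].max()+262)) for v in range(r0,r1) if m[v,262:315].any()])
```

```text
(278.53, 257.16, 186.5) [[[466.9, -392.4]], [[459.5, -321.4]]]
(280.09, 277.78, 34.5) [[[474.4, -474.2]], [[467.5, -409.3]]]
(288.62, 147.92, 92.5) [[[490.7, 91.0]], [[484.5, 207.7]]]
(289.61, 165.3, 23.0) [[[496.6, -25.8]], [[490.9, 81.5]]]
[(250, 277, 281), (251, 274, 283), (252, 273, 285), (253, 272, 286), (254, 271, 286), (255, 271, 287), (256, 270, 287), (257, 270, 287), (258, 270, 286), (259, 271, 286), (260, 271, 286), (261, 271, 285), (262, 272, 285), (263, 273, 284), (264, 275, 282), (274, 288, 288), (275, 286, 288), (276, 273, 287), (277, 273, 286), (278, 273, 285), (279, 275, 284), (280, 277, 281)]
[(144, 286, 294), (145, 283, 295), (146, 282, 295), (147, 282, 295), (148, 282, 295), (149, 282, 295), (150, 282, 295), (151, 283, 293), (152, 285, 292), (163, 295, 296), (164, 284, 296), (165, 284, 294), (166, 284, 294), (167, 287, 291)]
```

{"api": "jog_arm", "payload": {
  "deltas": [
    {"gripper": 1,"translation": [-0.005,0,-0.08],"dr": [0,0,0]},
    {"gripper": 1,"translation": [0,0,-0.08],"dr": [0,0,0]},
    {"gripper": 1,"translation": [0,0,-0.08],"dr": [0,0,0]},
    {"gripper": 1,"translation": [0,0,-0.06],"dr": [0,0,0]},
    {"gripper": 1,"translation": [0,0,-0.04],"dr": [0,0,0]},
    {"gripper": 1,"translation": [0,0,-0.03],"dr": [0,0,0]},
    {"gripper": 1,"translation": [0,0,0],"dr": [0,0,0]},
    {"gripper": 1,"translation": [0,0,0],"dr": [0,0,0]}
  ]
}}

```text
clock: 5.63
eef_pos: [488.1, 93.8, 112.1]
tcp_rot: [3.142, 0.001, -0.027]
contact_force: [-5.0, 0.3, 9.1]
opening: 0.617
```

{"api": "jog_arm", "payload": {
  "deltas": [
    {"gripper": 1,"translation": [-0.01,0,0],"dr": [0,0,0]},
    {"gripper": 1,"translation": [0,0,0],"dr": [0,0,0]},
    {"gripper": 1,"translation": [0,0,0],"dr": [0,0,0]}
  ]
}}

```text
clock: 5.88
eef_pos: [487.8, 93.8, 112.1]
tcp_rot: [-3.141, -0.001, -0.027]
contact_force: [-2.0, -0.2, 6.3]
opening: 0.615
```

Run:
```python
from h import *
s=r.grab_frame("side");cv2.imwrite("pics/s3.png",s)
H["green"]=((45,80,25),(85,255,255))
for b in blobs(s,"green",(270,130,310,200),8): print(b,[plane("side",b[:2],42+k).round(1).tolist() for k in (90,20)])
q=r.sense();print(q["eef_pos"],q["contact_force"])
```

```text
(288.72, 156.31, 100.5) [[[488.9, 95.4]], [[482.8, 207.5]]]
(289.99, 173.56, 25.5) [[[495.8, -19.4]], [[490.3, 83.8]]]
[487.81104291  93.80815326 112.05110633] [-2.16356482  0.3633222   5.58375496]
```

{"api": "jog_arm", "payload": {
  "deltas": [
    {"gripper": 0,"translation": [0,0,0],"dr": [0,0,0]},
    {"gripper": -0.5,"translation": [0,0,0],"dr": [0,0,0]},
    {"gripper": -1,"translation": [0,0,0],"dr": [0,0,0]},
    {"gripper": -1,"translation": [0,0,0],"dr": [0,0,0]},
    {"gripper": -1,"translation": [0,0,0],"dr": [0,0,0]},
    {"gripper": -1,"translation": [0,0,0.1],"dr": [0,0,0]},
    {"gripper": -1,"translation": [0,0,0.2],"dr": [0,0,0]},
    {"gripper": -1,"translation": [0,0,0.3],"dr": [0,0,0]},
    {"gripper": -1,"translation": [0,0,0.3],"dr": [0,0,0]},
    {"gripper": -1,"translation": [0,0,0.2],"dr": [0,0,0]},
    {"gripper": -1,"translation": [0,0,0],"dr": [0,0,0]}
  ]
}}

```text
clock: 6.85
eef_pos: [490.1, 94.2, 226.7]
tcp_rot: [-3.14, -0.007, -0.027]
contact_force: [0.6, 0.1, 0.8]
opening: 1.001
```

Run:
```python
from h import *
s=r.grab_frame("side");cv2.imwrite("pics/s4.png",s)
H["green"]=((45,80,25),(85,255,255))
for b in blobs(s,"green",(270,140,310,200),8): print(b,[plane("side",b[:2],42+k).round(1).tolist() for k in (90,20)])
for b in blobs(s,"blue",(275,150,365,215)): print(b,plane("side",b[:2],54).round(1))
q=r.sense();print(q["eef_pos"],q["contact_force"])
```

```text
(288.63, 156.26, 93.0) [[[488.5, 95.8]], [[482.5, 207.9]]]
(290.25, 173.44, 27.5) [[[496.7, -18.7]], [[491.3, 84.5]]]
(304.88, 189.1, 189.5) [[546.1  -8.3]]
(336.02, 188.72, 183.5) [[660.  -11.5]]
(350.17, 173.41, 150.0) [[720.2  85. ]]
(304.54, 162.4, 49.0) [[546.  171.5]]
(290.78, 177.72, 47.5) [[493.2  67.4]]
(334.54, 162.4, 45.0) [[665.  165.4]]
[489.05875068  94.04800647 224.54009737] [-0.28260914  0.36744325 -0.36704766]
```

Run:
```python
from h import *
t=cv2.imread("pics/top0.png");g=t[185:208,240:275].max(2)
m=(g<60).astype(np.uint8);c=max(cv2.findContours(m,0,1)[0],key=cv2.contourArea);M=cv2.moments(c)
uv=(M["m10"]/M["m00"]+240,M["m01"]/M["m00"]+185);print(uv,M["m00"],[plane("top",uv,z) for z in(141,133,125)],cv2.minAreaRect(c))
print(blobs(t,"green",(170,150,250,270)),plane("top",blobs(t,"green",(170,150,250,270))[0][:2],152))
```

```text
(256.43529411764706, 197.60392156862744) 42.5 [array([[598.82261655,  92.37671769]]), array([[599.93387279,  93.43819127]]), array([[601.04512903,  94.49966484]])] ((17.5, 12.0), (4.0, 21.0), 90.0)
[(200.41, 240.21, 73.5)] [[467.25471327 263.88360886]]
```

{"api": "jog_arm", "payload": {
  "deltas": [
    {"gripper": -1,"translation": [0.2,-0.01,0],"dr": [0,0,0]},
    {"gripper": -1,"translation": [0.3,-0.01,0],"dr": [0,0,0]},
    {"gripper": -1,"translation": [0.3,-0.01,0],"dr": [0,0,0]},
    {"gripper": -1,"translation": [0.25,0,0],"dr": [0,0,0]},
    {"gripper": -1,"translation": [0.118,0,0],"dr": [0,0,0]},
    {"gripper": -1,"translation": [0,0,0],"dr": [0,0,0]},
    {"gripper": -1,"translation": [0,0,0],"dr": [0,0,0]}
  ],
  "squeeze": 60
}}

```text
clock: 7.48
eef_pos: [603.6, 90.6, 220.3]
tcp_rot: [3.141, 0.003, -0.028]
contact_force: [-1.0, -0.1, 0.4]
opening: 0.994
```

{"api": "jog_arm", "payload": {
  "deltas": [
    {"gripper": -1,"translation": [-0.01,0.01,-0.2],"dr": [0,0,0]},
    {"gripper": -1,"translation": [0,0,-0.25],"dr": [0,0,0]},
    {"gripper": -1,"translation": [0,0,-0.25],"dr": [0,0,0]},
    {"gripper": -1,"translation": [0,0,-0.2],"dr": [0,0,0]},
    {"gripper": 0,"translation": [0,0,0],"dr": [0,0,0]},
    {"gripper": 0.4,"translation": [0,0,0],"dr": [0,0,0]},
    {"gripper": 1,"translation": [0,0,0],"dr": [0,0,0]},
    {"gripper": 1,"translation": [0,0,0],"dr": [0,0,0]},
    {"gripper": 1,"translation": [0,0,0],"dr": [0,0,0]},
    {"gripper": 1,"translation": [0,0,0],"dr": [0,0,0]},
    {"gripper": 1,"translation": [0,0,0],"dr": [0,0,0]}
  ],
  "squeeze": 60
}}

```text
clock: 8.4
eef_pos: [604.9, 91.9, 133.2]
tcp_rot: [-3.141, -0.004, -0.027]
contact_force: [1.9, 0.4, 5.1]
opening: 0.112
```

{"api": "jog_arm", "payload": {
  "deltas": [
    {"gripper": 1,"translation": [0,0,0],"dr": [0,0,-0.02]},
    {"gripper": 1,"translation": [0,0,0],"dr": [0,0,-0.03]},
    {"gripper": 1,"translation": [0,0,0],"dr": [0,0,-0.03]},
    {"gripper": 1,"translation": [0,0,0],"dr": [0,0,-0.03]},
    {"gripper": 1,"translation": [0,0,0],"dr": [0,0,-0.03]},
    {"gripper": 1,"translation": [0,0,0],"dr": [0,0,-0.03]},
    {"gripper": 1,"translation": [0,0,0],"dr": [0,0,-0.03]},
    {"gripper": 1,"translation": [0,0,0],"dr": [0,0,-0.03]},
    {"gripper": 1,"translation": [0,0,0],"dr": [0,0,-0.03]},
    {"gripper": 1,"translation": [0,0,0],"dr": [0,0,-0.03]},
    {"gripper": 1,"translation": [0,0,0],"dr": [0,0,-0.03]},
    {"gripper": 1,"translation": [0,0,0],"dr": [0,0,-0.03]}
  ]
}}

```text
clock: 9.4
eef_pos: [605.5, 91.7, 133.2]
tcp_rot: [-3.139, -0.004, -0.578]
contact_force: [4.1, -1.9, 4.2]
opening: 0.116
```

{"api": "jog_arm", "payload": {
  "deltas": [
    {"gripper": 1,"translation": [0,0,0],"dr": [0,0,-0.03]},
    {"gripper": 1,"translation": [0,0,0],"dr": [0,0,-0.03]},
    {"gripper": 1,"translation": [0,0,0],"dr": [0,0,-0.03]},
    {"gripper": 1,"translation": [0,0,0],"dr": [0,0,-0.03]},
    {"gripper": 1,"translation": [0,0,0],"dr": [0,0,-0.03]},
    {"gripper": 1,"translation": [0,0,0],"dr": [0,0,-0.03]},
    {"gripper": 1,"translation": [0,0,0],"dr": [0,0,-0.03]},
    {"gripper": 1,"translation": [0,0,0],"dr": [0,0,-0.03]},
    {"gripper": 1,"translation": [0,0,0],"dr": [0,0,-0.03]},
    {"gripper": 1,"translation": [0,0,0],"dr": [0,0,-0.027]},
    {"gripper": 1,"translation": [0,0,0],"dr": [0,0,0]},
    {"gripper": 1,"translation": [0,0,0],"dr": [0,0,0]}
  ]
}}

```text
clock: 10.4
eef_pos: [606.0, 91.2, 133.3]
tcp_rot: [-3.137, -0.003, -1.044]
contact_force: [6.6, -3.7, 3.9]
opening: 0.114
```

Run:
```python
from h import *
q=r.sense();print(q["eef_pos"],q["tcp_rot"],q["contact_force"],q["wrist_torque"],q["opening"])
s=r.grab_frame("side");cv2.imwrite("pics/s5.png",s)
cv2.imwrite("pics/c5.png",cv2.resize(s[90:230,240:370],None,fx=4,fy=4,interpolation=cv2.INTER_CUBIC))
```

```text
[606.04996613  91.19009525 133.26809901] [-3.13683526 -0.00328658 -1.04402969] [ 6.57413635 -3.66821449  3.91495321] [-0.69931874 -1.09799331 -0.21190711] 0.1141609606289489
```

View pics/c5.png

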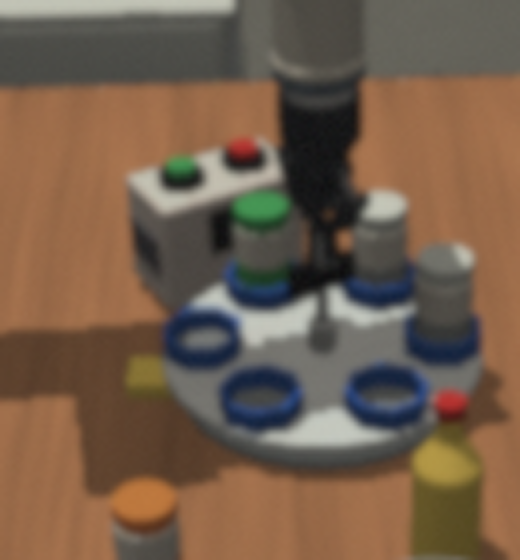

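The side crop shows the green jar in front of the checker window and an empty nest (nest1) at the tongue. The white jars have ridden along upright. I release the knob.

{"api": "jog_arm", "payload": {
  "deltas": [
    {"gripper": 0.5,"translation": [0,0,0],"dr": [0,0,0]},
    {"gripper": 0,"translation": [0,0,0],"dr": [0,0,0]},
    {"gripper": -1,"translation": [0,0,0],"dr": [0,0,0]},
    {"gripper": -1,"translation": [0,0,0],"dr": [0,0,0]},
    {"gripper": -1,"translation": [0,0,0],"dr": [0,0,0]},
    {"gripper": -1,"translation": [0,0,0],"dr": [0,0,0]},
    {"gripper": -1,"translation": [0,0,0.2],"dr": [0,0,0]},
    {"gripper": -1,"translation": [0,0,0.3],"dr": [0,0,0]},
    {"gripper": -1,"translation": [0,0,0.3],"dr": [0,0,0]},
    {"gripper": -1,"translation": [0,0,0.2],"dr": [0,0,0]},
    {"gripper": -1,"translation": [0,0,0],"dr": [0,0,0]},
    {"gripper": -1,"translation": [0,0,0],"dr": [0,0,0]}
  ]
}}

```text
clock: 11.45
eef_pos: [603.9, 91.9, 232.8]
tcp_rot: [-3.139, -0.001, -1.044]
contact_force: [0.4, -0.4, -0.9]
opening: 1.003
```

Run:
```python
from h import *
s=r.grab_frame("side");t=r.grab_frame("top");cv2.imwrite("pics/s6.png",s);cv2.imwrite("pics/t6.png",t)
g=cv2.cvtColor(s,cv2.COLOR_BGR2HSV)
for lo in (185,200,215):
    H["orange"]=((5,lo,80),(19,255,255))
    for n,im,ro in(("side",s,(260,200,295,240)),("top",t,(335,230,368,262))): 
        print(n,lo,[(b,plane(n,b[:2],90).round(1).tolist()) for b in blobs(im,"orange",ro)])
for b in blobs(s,"blue",(275,150,365,215)): print(b,plane("side",b[:2],54).round(1))
H["green"]=((45,80,25),(85,255,255))
for b in blobs(s,"green",(290,135,320,170),8): print(b,[plane("side",b[:2],42+k).round(1).tolist() for k in (90,20)])
```

```text
side 185 []
top 185 [((350.69, 245.13, 197.0), [[448.0, -202.4]])]
side 200 []
top 200 [((350.67, 245.16, 188.0), [[447.9, -202.3]])]
side 215 []
top 215 []
(304.74, 189.26, 185.0) [[545.6  -9.2]]
(336.2, 188.7, 185.0) [[660.6 -11.4]]
(289.2, 174.34, 53.5) [[486.7  90.4]]
(304.31, 162.39, 50.5) [[545.1 171.6]]
(349.92, 177.06, 44.0) [[717.1  60.6]]
(334.35, 162.57, 43.5) [[664.2 164.2]]
(304.57, 142.04, 89.0) [[[548.8, 197.2]], [[547.4, 317.1]]]
(305.9, 158.74, 21.0) [[[552.9, 75.2]], [[551.8, 185.7]]]
```

{"api": "jog_arm", "payload": {
  "deltas": [
    {"gripper": -1,"translation": [-0.129,-0.245,0],"dr": [0,0,0.054]},
    {"gripper": -1,"translation": [-0.129,-0.245,0],"dr": [0,0,0.054]},
    {"gripper": -1,"translation": [-0.129,-0.245,0],"dr": [0,0,0.054]},
    {"gripper": -1,"translation": [-0.129,-0.245,0],"dr": [0,0,0.054]},
    {"gripper": -1,"translation": [-0.129,-0.245,0],"dr": [0,0,0.054]},
    {"gripper": -1,"translation": [-0.129,-0.245,0],"dr": [0,0,0.054]},
    {"gripper": -1,"translation": [-0.129,-0.245,0],"dr": [0,0,0.054]},
    {"gripper": -1,"translation": [-0.129,-0.245,0],"dr": [0,0,0.054]},
    {"gripper": -1,"translation": [-0.129,-0.245,0],"dr": [0,0,0.054]},
    {"gripper": -1,"translation": [-0.129,-0.245,0],"dr": [0,0,0.054]},
    {"gripper": -1,"translation": [-0.129,-0.245,0],"dr": [0,0,0.054]},
    {"gripper": -1,"translation": [-0.129,-0.24,0],"dr": [0,0,0.054]}
  ]
}}

```text
clock: 12.55
eef_pos: [446.9, -202.4, 230.2]
tcp_rot: [-3.141, 0.002, -0.021]
contact_force: [0.7, 0.3, 0.3]
opening: 1.001
```

{"api": "jog_arm", "payload": {
  "deltas": [
    {"gripper": -1,"translation": [0,0,0],"dr": [0,0,0]},
    {"gripper": -1,"translation": [0,0,0],"dr": [0,0,0]},
    {"gripper": -1,"translation": [0,0,0],"dr": [0,0,0]}
  ]
}}

```text
clock: 12.8
eef_pos: [448.2, -201.3, 230.7]
tcp_rot: [-3.141, 0.001, -0.028]
contact_force: [0.9, -0.1, -0.2]
opening: 0.998
```

Run:
```python
from h import *
q=r.sense();print(q["eef_pos"],q["tcp_rot"])
s=r.grab_frame("side");t=r.grab_frame("top");cv2.imwrite("pics/s7.png",s);cv2.imwrite("pics/t7.png",t)
for b in blobs(t,"blue",(205,145,315,250)): print(b,plane("top",b[:2],54).round(1))
for b in blobs(s,"blue",(275,150,365,215)): print(b,plane("side",b[:2],54).round(1))
cv2.imwrite("pics/c7.png",np.hstack([cv2.resize(t[140:265,170:320],(480,400),interpolation=cv2.INTER_CUBIC),cv2.resize(s[150:250,240:310],(280,400),interpolation=cv2.INTER_CUBIC)]))
```

```text
[ 448.1569998  -201.30780946  230.71011526] [-3.14053925e+00  1.48991191e-03 -2.79730044e-02]
(259.04, 234.54, 388.0) [[488.6  95.1]]
(289.97, 217.4, 375.5) [[543.5  -6.6]]
(290.61, 182.87, 369.0) [[658.5  -9.5]]
(234.58, 186.42, 49.5) [[649.5 176.6]]
(264.85, 169.9, 48.5) [[703.6  76.1]]
(234.35, 219.45, 46.0) [[539.5 176.6]]
(336.34, 188.83, 177.5) [[661.1 -12.2]]
(304.69, 189.34, 177.5) [[545.4  -9.7]]
(290.22, 175.6, 52.0) [[490.8  81.7]]
(304.17, 162.33, 51.0) [[544.6 172.1]]
(349.38, 176.68, 45.5) [[715.3  63.2]]
(334.26, 162.62, 41.0) [[663.8 163.9]]
```

View pics/c7.png

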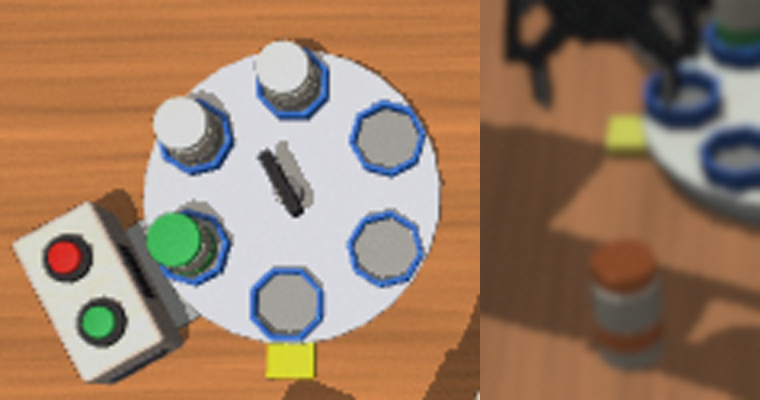

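Crops: the wheel rests exactly one click on, with its nest blobs where they were before. The green jar stands upright at the checker and nest1 is empty at the tongue. The jaws are over the orange jar, so I descend and grip.

{"api": "jog_arm", "payload": {
  "deltas": [
    {"gripper": -1,"translation": [0,0,-0.25],"dr": [0,0,0]},
    {"gripper": -1,"translation": [0,0,-0.3],"dr": [0,0,0]},
    {"gripper": -1,"translation": [0,0,-0.3],"dr": [0,0,0]},
    {"gripper": -1,"translation": [0,0,-0.25],"dr": [0,0,0]},
    {"gripper": -1,"translation": [0,0,-0.25],"dr": [0,0,0]},
    {"gripper": -1,"translation": [0,0,-0.17],"dr": [0,0,0]},
    {"gripper": -1,"translation": [0,0,-0.1],"dr": [0,0,0]},
    {"gripper": 1,"translation": [0,0,0],"dr": [0,0,0]},
    {"gripper": 1,"translation": [0,0,0],"dr": [0,0,0]},
    {"gripper": 1,"translation": [0,0,0],"dr": [0,0,0]},
    {"gripper": 1,"translation": [0,0,0],"dr": [0,0,0]},
    {"gripper": 1,"translation": [0,0,0],"dr": [0,0,0]}
  ],
  "squeeze": 40
}}

```text
clock: 13.9
eef_pos: [449.4, -202.1, 70.8]
tcp_rot: [3.141, -0.002, -0.026]
contact_force: [-0.8, -0.7, 3.4]
opening: 0.621
```

{"api": "jog_arm", "payload": {
  "deltas": [
    {"gripper": 1,"translation": [0,0,0],"dr": [0,0,0]},
    {"gripper": 1,"translation": [0,0,0],"dr": [0,0,0]},
    {"gripper": 1,"translation": [0,0,0.1],"dr": [0,0,0]},
    {"gripper": 1,"translation": [0,0,0.2],"dr": [0,0,0]},
    {"gripper": 1,"translation": [0,0,0.2],"dr": [0,0,0]},
    {"gripper": 1,"translation": [0,0,0.2],"dr": [0,0,0]},
    {"gripper": 1,"translation": [0,0,0.2],"dr": [0,0,0]},
    {"gripper": 1,"translation": [0,0,0.2],"dr": [0,0,0]},
    {"gripper": 1,"translation": [0,0,0.2],"dr": [0,0,0]},
    {"gripper": 1,"translation": [0,0,0.1],"dr": [0,0,0]},
    {"gripper": 1,"translation": [0,0,0],"dr": [0,0,0]}
  ]
}}

```text
clock: 14.82
eef_pos: [449.7, -202.4, 212.3]
tcp_rot: [3.14, -0.004, -0.026]
contact_force: [0.1, 0.2, -2.9]
opening: 0.615
```

{"api": "jog_arm", "payload": {
  "deltas": [
    {"gripper": 1,"translation": [0.04,0.15,0],"dr": [0,0,0]},
    {"gripper": 1,"translation": [0.04,0.3,0],"dr": [0,0,0]},
    {"gripper": 1,"translation": [0.04,0.35,0],"dr": [0,0,0]},
    {"gripper": 1,"translation": [0.04,0.35,0],"dr": [0,0,0]},
    {"gripper": 1,"translation": [0.04,0.35,0],"dr": [0,0,0]},
    {"gripper": 1,"translation": [0.04,0.35,0],"dr": [0,0,0]},
    {"gripper": 1,"translation": [0.04,0.35,0],"dr": [0,0,0]},
    {"gripper": 1,"translation": [0.04,0.35,0],"dr": [0,0,0]},
    {"gripper": 1,"translation": [0.04,0.25,0],"dr": [0,0,0]},
    {"gripper": 1,"translation": [0.035,0.16,0],"dr": [0,0,0]},
    {"gripper": 1,"translation": [0,0,-0.1],"dr": [0,0,0]},
    {"gripper": 1,"translation": [0,0,-0.2],"dr": [0,0,0]}
  ]
}}

```text
clock: 15.82
eef_pos: [488.9, 95.1, 179.8]
tcp_rot: [-3.141, -0.002, -0.024]
contact_force: [1.2, -0.2, -2.4]
opening: 0.615
```

{"api": "jog_arm", "payload": {
  "deltas": [
    {"gripper": 1,"translation": [0,0,-0.2],"dr": [0,0,0]},
    {"gripper": 1,"translation": [0,0,-0.1],"dr": [0,0,0]},
    {"gripper": 1,"translation": [0,0,0],"dr": [0,0,0]},
    {"gripper": 1,"translation": [0,0,0],"dr": [0,0,0]},
    {"gripper": 1,"translation": [0,0,0],"dr": [0,0,0]}
  ]
}}

```text
clock: 16.23
eef_pos: [488.5, 93.9, 150.2]
tcp_rot: [-3.141, -0.001, -0.026]
contact_force: [-0.0, -0.1, -1.7]
opening: 0.615
```

Run:
```python
from h import *
s=r.grab_frame("side");cv2.imwrite("pics/s8.png",s);q=r.sense();print(q["eef_pos"],q["contact_force"])
a=cv2.imread("pics/s2.png")
cv2.imwrite("pics/c8.png",np.hstack([cv2.resize(i[120:205,255:325],(350,425),interpolation=cv2.INTER_CUBIC) for i in(a,s)]))
```

```text
[488.68395298  94.0503935  150.47384058] [ 0.35074963 -0.16766352 -1.49018725]
```

View pics/c8.png

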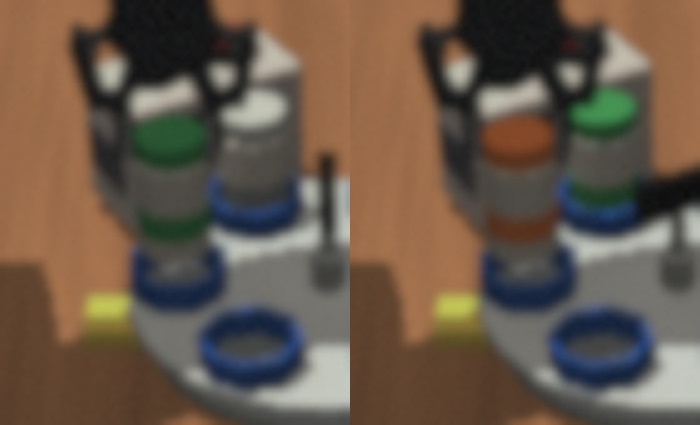

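Side by side, the orange jar hangs over nest1 as the green one did over nest0, to within about 1 pixel. The green jar sits in its cup just as the white one did. I lower it.

{"api": "jog_arm", "payload": {
  "deltas": [
    {"gripper": 1,"translation": [0,0,-0.08],"dr": [0,0,0]},
    {"gripper": 1,"translation": [0,0,-0.08],"dr": [0,0,0]},
    {"gripper": 1,"translation": [0,0,-0.08],"dr": [0,0,0]},
    {"gripper": 1,"translation": [0,0,-0.06],"dr": [0,0,0]},
    {"gripper": 1,"translation": [0,0,-0.04],"dr": [0,0,0]},
    {"gripper": 1,"translation": [0,0,-0.03],"dr": [0,0,0]},
    {"gripper": 1,"translation": [0,0,0],"dr": [0,0,0]},
    {"gripper": 1,"translation": [0,0,0],"dr": [0,0,0]}
  ]
}}

```text
clock: 16.95
eef_pos: [487.7, 94.3, 112.9]
tcp_rot: [3.141, 0.001, -0.026]
contact_force: [-3.3, -0.2, 5.1]
opening: 0.614
```

{"api": "jog_arm", "payload": {
  "deltas": [
    {"gripper": 0,"translation": [-0.005,0,0],"dr": [0,0,0]},
    {"gripper": -0.5,"translation": [0,0,0],"dr": [0,0,0]},
    {"gripper": -1,"translation": [0,0,0],"dr": [0,0,0]},
    {"gripper": -1,"translation": [0,0,0],"dr": [0,0,0]},
    {"gripper": -1,"translation": [0,0,0],"dr": [0,0,0]},
    {"gripper": -1,"translation": [0,0,0.1],"dr": [0,0,0]},
    {"gripper": -1,"translation": [0,0,0.2],"dr": [0,0,0]},
    {"gripper": -1,"translation": [0,0,0.3],"dr": [0,0,0]},
    {"gripper": -1,"translation": [0,0,0.3],"dr": [0,0,0]},
    {"gripper": -1,"translation": [0,0,0.2],"dr": [0,0,0]},
    {"gripper": -1,"translation": [0,0,0],"dr": [0,0,0]}
  ]
}}

```text
clock: 17.87
eef_pos: [490.1, 94.7, 227.8]
tcp_rot: [-3.14, -0.007, -0.026]
contact_force: [2.3, -0.1, 1.7]
opening: 0.995
```

Run:
```python
from h import *
s=r.grab_frame("side");cv2.imwrite("pics/s9.png",s);q=r.sense();print(q["eef_pos"],q["contact_force"])
def lid(n):
    g=cv2.cvtColor(cv2.imread(n),cv2.COLOR_BGR2HSV)[135:180,275:305]
    for lo,hi in(((3,150,40),(17,255,255)),((45,80,25),(85,255,255))):
        m=cv2.inRange(g,np.array(lo),np.array(hi));M=cv2.moments(m,True)
        # lid column/row bounding
        ys,xs=np.where(m[5:35,5:23]);print(n,len(xs),xs.mean()+280 if len(xs) else 0,np.median(ys)+140 if len(ys) else 0)
lid("pics/s9.png");lid("pics/s4.png")
for b in blobs(s,"red",(275,110,320,150),5)+blobs(s,"green",(275,120,299,145),5): print("btn",b,plane("side",b[:2],150))
t=cv2.imread("pics/t7.png")
for c in("red","green"):
    for b in blobs(t,c,(170,150,215,270)): print("top btn",c,b,plane("top",b[:2],150))
```

```text
[489.10505426  94.51185797 225.57650806] [-0.04683398 -0.6440957   0.25704344]
pics/s9.png 104 288.47115384615387 156.0
pics/s9.png 2 297.0 143.5
pics/s4.png 0 0 0
pics/s4.png 111 288.6666666666667 156.0
btn (284.5, 131.78, 20.0) [[469.7189606  251.21713586]]
top btn red (189.65, 219.8, 68.5) [[531.20202189 298.92620794]]
top btn green (200.4, 240.27, 72.5) [[467.1847766  264.39385324]]
```

The orange lid sits where the green lid did after release (pixel 288.5, 156). Next is the button at about (468.5, 264).

{"api": "jog_arm", "payload": {
  "deltas": [
    {"gripper": 1,"translation": [-0.02,0.1,0],"dr": [0,0,0]},
    {"gripper": 1,"translation": [-0.03,0.25,0],"dr": [0,0,0]},
    {"gripper": 1,"translation": [-0.03,0.3,0],"dr": [0,0,0]},
    {"gripper": 1,"translation": [-0.03,0.3,0],"dr": [0,0,0]},
    {"gripper": 1,"translation": [-0.03,0.3,0],"dr": [0,0,0]},
    {"gripper": 1,"translation": [-0.03,0.25,0],"dr": [0,0,0]},
    {"gripper": 1,"translation": [-0.02,0.2,0],"dr": [0,0,0]},
    {"gripper": 1,"translation": [0,0,-0.1],"dr": [0,0,0]},
    {"gripper": 1,"translation": [0,0,-0.2],"dr": [0,0,0]},
    {"gripper": 1,"translation": [0,0,-0.1],"dr": [0,0,0]},
    {"gripper": 1,"translation": [0,0,0],"dr": [0,0,0]},
    {"gripper": 1,"translation": [0,0,0],"dr": [0,0,0]}
  ]
}}

```text
clock: 18.92
eef_pos: [467.7, 263.5, 181.6]
tcp_rot: [3.14, 0.003, -0.026]
contact_force: [-0.4, 0.4, -0.0]
opening: -0.002
```

Run:
```python
from h import *
s=r.grab_frame("side");t=r.grab_frame("top");q=r.sense();print(q["eef_pos"],q["contact_force"],q["opening"])
cv2.imwrite("pics/c10.png",np.hstack([cv2.resize(t[180:280,160:290],(480,400),interpolation=cv2.INTER_CUBIC),cv2.resize(s[100:200,250:330],(320,400),interpolation=cv2.INTER_CUBIC)]))
```

```text
[468.79654743 264.0010065  183.01072229] [0.19738413 0.67877295 0.75698687] 0.006069578306737469
```

View pics/c10.png

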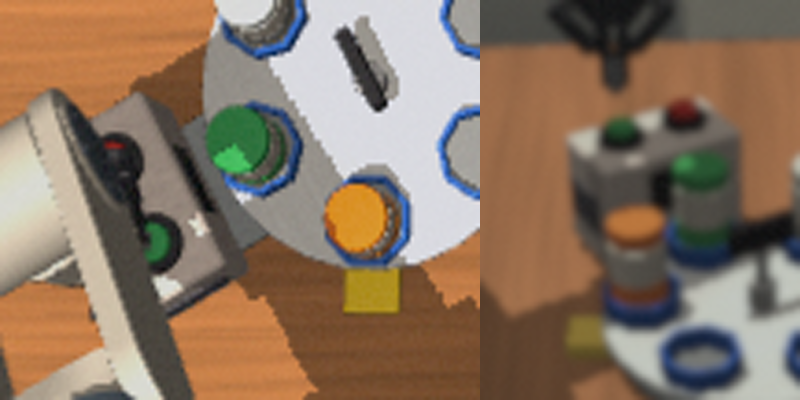

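Run:
```python
from h import *
print(tri((200.6,238),(283.2,122)), tri((200.4,240.3),(284.5,131.8)))
for z in(152,157,180,200): 
    c=r.calibration("side");T=np.linalg.inv(np.array(c["world_from_camera"]));p=T@[468.5,264,z,1];print(z,np.array(c["mtx"])@(p[:3]/p[2]))
s=r.grab_frame("side");cv2.imwrite("pics/c11.png",cv2.resize(s[90:150,260:320],(600,600),interpolation=cv2.INTER_NEAREST))
```

```text
(array([469.27747919, 253.27078635, 192.86544217]), np.float64(4.550425522470529)) (array([468.18466635, 266.5535207 , 141.34778464]), np.float64(1.1994916056957121))
152 [284.22116441 129.71244499   1.        ]
157 [284.14734881 128.60264633   1.        ]
180 [283.80458869 123.44933536   1.        ]
200 [283.50218205 118.90272881   1.        ]
```

View pics/c11.png

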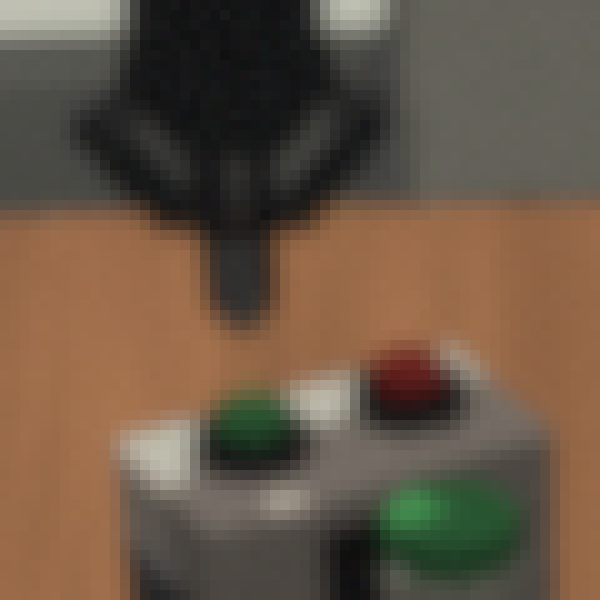

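The magnified side view shows the closed fingertip (row about 122) still clear above the green button (row about 131), a larger gap than the tool data suggest. I go down in small steps and watch the force.

{"api": "jog_arm", "payload": {
  "deltas": [
    {"gripper": 1,"translation": [0,0,-0.04],"dr": [0,0,0]},
    {"gripper": 1,"translation": [0,0,-0.03],"dr": [0,0,0]},
    {"gripper": 1,"translation": [0,0,0],"dr": [0,0,0]},
    {"gripper": 1,"translation": [0,0,0],"dr": [0,0,0]}
  ]
}}

```text
clock: 19.4
eef_pos: [468.5, 264.1, 175.6]
tcp_rot: [3.141, 0.0, -0.026]
contact_force: [0.1, 0.4, 0.1]
opening: -0.002
```

{"api": "jog_arm", "payload": {
  "deltas": [
    {"gripper": 1,"translation": [0,0,-0.03],"dr": [0,0,0]},
    {"gripper": 1,"translation": [0,0,-0.02],"dr": [0,0,0]},
    {"gripper": 1,"translation": [0,0,0],"dr": [0,0,0]},
    {"gripper": 1,"translation": [0,0,0],"dr": [0,0,0]}
  ]
}}

```text
clock: 19.73
eef_pos: [468.4, 264.2, 170.5]
tcp_rot: [3.141, 0.0, -0.026]
contact_force: [-0.1, 0.5, -0.9]
opening: 0.001
```

{"api": "jog_arm", "payload": {
  "deltas": [
    {"gripper": 1,"translation": [0,0,-0.05],"dr": [0,0,0]},
    {"gripper": 1,"translation": [0,0,-0.03],"dr": [0,0,0]},
    {"gripper": 1,"translation": [0,0,0],"dr": [0,0,0]},
    {"gripper": 1,"translation": [0,0,0],"dr": [0,0,0]}
  ]
}}

```text
clock: 20.07
eef_pos: [468.3, 264.1, 162.3]
tcp_rot: [3.141, 0.001, -0.026]
contact_force: [0.5, 0.5, 0.0]
opening: -0.0
```

Run:
```python
from h import *
s=r.grab_frame("side");q=r.sense();print(q["eef_pos"],q["contact_force"],q["qpos"])
cv2.imwrite("pics/c12.png",cv2.resize(s[90:150,260:320],(600,600),interpolation=cv2.INTER_NEAREST))
```

```text
[468.46318625 264.1997745  162.52124591] [ 0.73465891  0.62856351 -0.8192645 ] [5.10702427e-01 2.89767856e-01 1.87892311e+00 2.78783522e-05
 9.73237040e-01 5.36418903e-01]
```

View pics/c12.png

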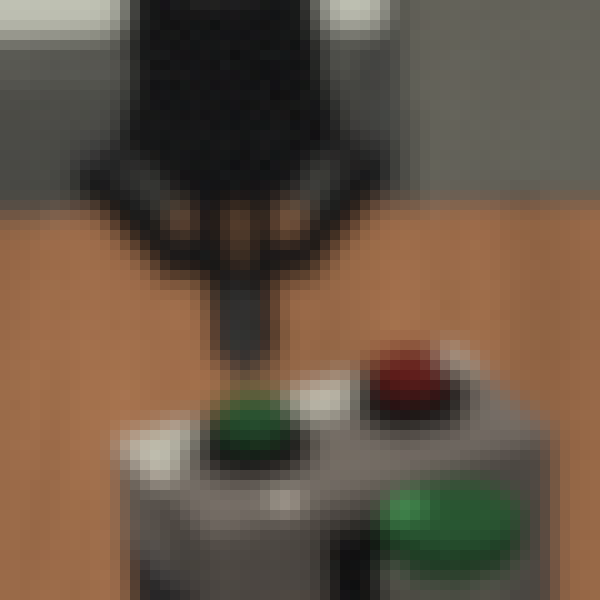

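The tip is now at row 127, against about 131 for the button centre, so some 15 mm remain. I continue.

{"api": "jog_arm", "payload": {
  "deltas": [
    {"gripper": 1,"translation": [0,0,-0.05],"dr": [0,0,0]},
    {"gripper": 1,"translation": [0,0,-0.03],"dr": [0,0,0]},
    {"gripper": 1,"translation": [0,0,0],"dr": [0,0,0]},
    {"gripper": 1,"translation": [0,0,0],"dr": [0,0,0]}
  ]
}}

```text
clock: 20.45
eef_pos: [468.3, 264.1, 154.4]
tcp_rot: [3.141, 0.001, -0.026]
contact_force: [-0.1, -0.0, -0.5]
opening: -0.002
```

{"api": "jog_arm", "payload": {
  "deltas": [
    {"gripper": 1,"translation": [0,0,-0.03],"dr": [0,0,0]},
    {"gripper": 1,"translation": [0,0,-0.02],"dr": [0,0,0]},
    {"gripper": 1,"translation": [0,0,0],"dr": [0,0,0]},
    {"gripper": 1,"translation": [0,0,0],"dr": [0,0,0]}
  ]
}}

```text
clock: 20.78
eef_pos: [468.4, 264.2, 149.5]
tcp_rot: [3.141, 0.0, -0.026]
contact_force: [-0.6, -0.3, 0.4]
opening: -0.001
```

Run:
```python
from h import *
def pr(n,P):
    c=r.calibration(n);T=np.linalg.inv(np.array(c["world_from_camera"]));p=T@[*P,1];x=p[:2]/p[2];x=x*(1+c["k1"]*x@x);return (x*np.array(c["mtx"])[[0,1],[0,1]]+np.array(c["mtx"])[:2,2]).round(1)
print("c1 tips exp",[pr("side",(466+d,-393,z)) for d in(-42,42) for z in(199,212)],"seen ~(256.5,218),(292,217.5)")
print("now",[pr("side",(468.4,264.2,z)) for z in(125,138,150)],[pr("top",(468.4,264.2,z)) for z in(125,150)])
s=r.grab_frame("side");t=r.grab_frame("top");q=r.sense();print(q["qpos"],q["eef_pos"],q["joint_efforts"].round(2))
print(blobs(s,"green",(275,120,299,145),3),blobs(s,"red",(290,115,315,145),3))
cv2.imwrite("pics/c13.png",np.hstack([cv2.resize(s[105:145,265:315],(500,400),interpolation=cv2.INTER_CUBIC),cv2.resize(t[205:265,180:225],(300,400),interpolation=cv2.INTER_CUBIC)]))
# tip edge down the column through the finger
print("side col284",s[112:140,284].max(1).tolist())
print("button col284 before",cv2.imread("pics/s9.png")[112:140,284].max(1).tolist(), cv2.imread("pics/s9.png")[112:140,284,1].tolist())
```

```text
c1 tips exp [array([260.5, 229.8]), array([260.1, 226.3]), array([290.6, 228.9]), array([290.4, 225.4])] seen ~(256.5,218),(292,217.5)
now [array([284.6, 135.7]), array([284.4, 132.8]), array([284.3, 130.2])] [array([202.4, 240.3]), array([200.5, 239.9])]
[5.10745971e-01 3.06284138e-01 1.88949071e+00 3.52390569e-06
 9.45796388e-01 5.36436268e-01] [468.55254863 264.26860889 149.71388882] [ -0.   -52.07 -29.21   0.     0.     0.  ]
[(284.75, 132.08, 8.0)] [(300.1, 126.9, 3.5)]
side col284 [31, 47, 68, 79, 83, 79, 74, 60, 44, 38, 45, 49, 50, 50, 50, 50, 52, 57, 69, 74, 71, 61, 46, 32, 31, 63, 94, 113]
button col284 before [19, 25, 48, 85, 122, 142, 149, 150, 150, 150, 151, 152, 151, 151, 152, 148, 134, 133, 142, 138, 118, 87, 58, 40, 49, 99, 153, 183] [19, 23, 36, 61, 85, 98, 103, 103, 104, 103, 104, 105, 104, 105, 106, 108, 117, 133, 142, 138, 118, 87, 58, 40, 49, 98, 152, 182]
```

View pics/c13.png

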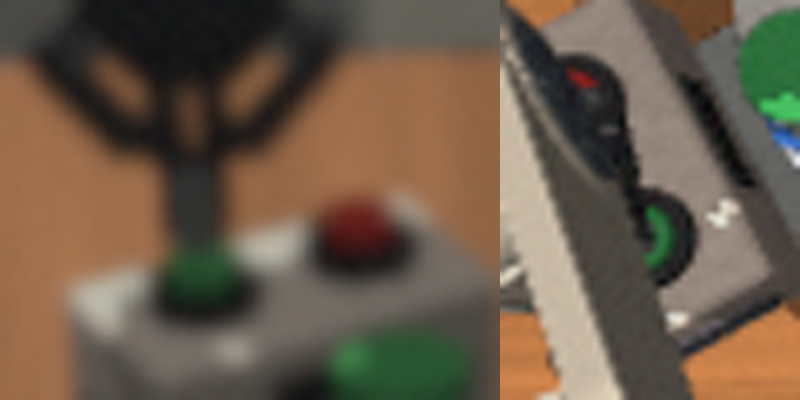

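The last view shows the closed fingertip just reaching the green button (row about 129), well away from the red one. The fingertips end about 25–28 mm higher than the data say. I press on in small, force-checked steps.

{"api": "jog_arm", "payload": {
  "deltas": [
    {"gripper": 1,"translation": [0,0,-0.04],"dr": [0,0,0]},
    {"gripper": 1,"translation": [0,0,0],"dr": [0,0,0]},
    {"gripper": 1,"translation": [0,0,0],"dr": [0,0,0]}
  ]
}}

```text
clock: 21.13
eef_pos: [468.5, 264.2, 145.6]
tcp_rot: [3.142, 0.0, -0.026]
contact_force: [0.1, 0.1, 0.2]
opening: 0.001
```

{"api": "jog_arm", "payload": {
  "deltas": [
    {"gripper": 1,"translation": [0,0,-0.04],"dr": [0,0,0]},
    {"gripper": 1,"translation": [0,0,0],"dr": [0,0,0]},
    {"gripper": 1,"translation": [0,0,0],"dr": [0,0,0]}
  ]
}}

```text
clock: 21.38
eef_pos: [468.7, 264.4, 141.7]
tcp_rot: [-3.141, -0.0, -0.026]
contact_force: [0.3, -0.0, 3.4]
opening: 0.002
```

{"api": "jog_arm", "payload": {
  "deltas": [
    {"gripper": 1,"translation": [0,0,-0.03],"dr": [0,0,0]},
    {"gripper": 1,"translation": [0,0,0],"dr": [0,0,0]},
    {"gripper": 1,"translation": [0,0,0],"dr": [0,0,0]}
  ]
}}

```text
clock: 21.63
eef_pos: [468.8, 264.4, 139.4]
tcp_rot: [-3.141, -0.001, -0.026]
contact_force: [-1.9, -0.7, 11.6]
opening: -0.002
```

{"api": "jog_arm", "payload": {
  "deltas": [
    {"gripper": 1,"translation": [0,0,-0.03],"dr": [0,0,0]},
    {"gripper": 1,"translation": [0,0,0],"dr": [0,0,0]},
    {"gripper": 1,"translation": [0,0,0],"dr": [0,0,0]}
  ]
}}

```text
clock: 21.88
eef_pos: [469.0, 264.5, 138.8]
tcp_rot: [-3.141, -0.001, -0.026]
contact_force: [-10.8, -5.7, 38.0]
opening: -0.001
```

The button bottomed out: 38 N against the 5 N it needs, with motion stopped. I retreat.

{"api": "jog_arm", "payload": {
  "deltas": [
    {"gripper": 1,"translation": [0,0,0.06],"dr": [0,0,0]},
    {"gripper": 1,"translation": [0,0,0.1],"dr": [0,0,0]},
    {"gripper": 1,"translation": [0,0,0.2],"dr": [0,0,0]},
    {"gripper": 1,"translation": [0,0,0.3],"dr": [0,0,0]},
    {"gripper": 1,"translation": [0,0,0.3],"dr": [0,0,0]},
    {"gripper": 1,"translation": [-0.2,-0.3,0.1],"dr": [0,0,0]},
    {"gripper": 1,"translation": [-0.2,-0.3,0],"dr": [0,0,0]},
    {"gripper": 1,"translation": [-0.2,-0.3,0],"dr": [0,0,0]},
    {"gripper": 1,"translation": [-0.2,-0.3,0],"dr": [0,0,0]},
    {"gripper": 1,"translation": [-0.1,-0.2,0],"dr": [0,0,0]},
    {"gripper": 1,"translation": [0,0,0],"dr": [0,0,0]},
    {"gripper": 1,"translation": [0,0,0],"dr": [0,0,0]}
  ]
}}

```text
clock: 22.88
eef_pos: [378.1, 123.5, 241.8]
tcp_rot: [-3.141, -0.0, -0.027]
contact_force: [-0.3, -0.1, 0.4]
opening: 0.002
```

Run:
```python
from h import *
s=r.grab_frame("side");t=r.grab_frame("top");cv2.imwrite("pics/s14.png",s);cv2.imwrite("pics/t14.png",t)
q=r.sense();print(q["eef_pos"],q["contact_force"],q["clock"])
H["orange"]=((8,190,120),(19,255,255))
for c,ro in(("green",(170,150,260,270)),("red",(170,150,220,270)),("orange",(235,195,285,262)),("blue",(205,145,315,250))): print("top",c,[(b,plane("top",b[:2],{"blue":54,"orange":132,"green":132,"red":152}[c]).round(1).tolist()) for b in blobs(t,c,ro)])
for c,ro in(("green",(275,120,330,175)),("blue",(275,150,365,215))): print("side",c,[(b,plane("side",b[:2],54 if c=="blue" else 132).round(1).tolist()) for b in blobs(s,c,ro,8)])
```

```text
[379.1142877 124.6493415 241.9000282] [-0.66283547  0.14894344  0.07165255] 22.9833
top green [((223.98, 214.55, 204.0), [[547.9, 195.6]]), ((200.41, 240.21, 73.5), [[468.4, 268.7]])]
top red [((189.72, 219.85, 68.5), [[530.8, 298.2]])]
top orange [((256.16, 233.97, 189.0), [[485.3, 94.2]])]
top blue [((289.96, 217.43, 376.5), [[543.4, -6.6]]), ((290.61, 182.87, 369.0), [[658.5, -9.5]]), ((234.38, 186.76, 47.5), [[648.4, 177.3]]), ((264.97, 170.11, 45.0), [[702.9, 75.7]]), ((234.22, 219.71, 42.5), [[538.6, 177.0]]), ((263.68, 234.01, 31.0), [[490.1, 79.9]])]
side green [((304.79, 142.06, 81.0), [[549.6, 197.0]]), ((284.5, 131.78, 20.0), [[467.7, 283.8]]), ((304.3, 159.2, 10.0), [[546.9, 72.3]])]
side blue [((304.57, 188.96, 190.0), [[544.9, -7.3]]), ((336.34, 188.83, 177.5), [[661.1, -12.2]]), ((304.47, 162.62, 47.5), [[545.7, 169.9]]), ((349.78, 176.68, 46.0), [[716.8, 63.2]]), ((334.26, 162.55, 41.0), [[663.8, 164.4]]), ((291.07, 178.33, 29.0), [[494.4, 63.3]])]
```

```bash
python3 -c "
from rig import r
print(r.sign_off())"
```

```text
the job is handed in; nothing more can be done
None
```

I set the green jar in nest0, turned the wheel one click clockwise, let go of the knob and set the orange jar in nest1. I then pressed the green button and handed the job in at about 23 s; no verdict was reported.

**Last checks**
- **Wheel:** the visible nests came back on the same pixels after the turn and again at the end, so it rests one click on.
- **Jars:** the green lid is about 4 mm from its expected spot and the orange lid about 3.5 mm from its nest centre in the top view. Both are inside the 7 mm limit and near the cup's 3.5 mm play.
- **White jars:** after the turn they stood upright in their cups, and the cup outlines had not moved at the end. I did not measure the jars themselves again.
- **Button:** it bottomed out at 38 N, against the 5 N it needs, and is back on its original pixel. The red button was not touched.
- **Robot:** the arm stands clear, with contact force below 1 N.

**Disagreements**
- **Fingertips:** by the images they end about 25–28 mm higher than the tool data say, so I had to go about 30 mm lower to reach the button. The jars were therefore gripped higher than planned, but this did no harm.
- **Cameras:** the two views differ by 2–4 mm in places.
- **Seating height:** in the side view the green lid appeared about 2.5 mm higher than a seated jar should be. I put this down to calibration, because the arm's height reading put both jars within about 0.1 mm of the nest floor.

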